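Fit the axle of the wire-reel stand

ROBOT

A 6-joint arm with a two-finger parallel gripper is mounted at the origin on a cart in front of the work surface, level with it; the furniture and walls round the work are solid. World frame = base frame: x ahead of the robot, y to its left, z up, the work surface at z = 0. Lengths are in m, angles in rad, forces in N, time in s.
With the tool pointing down it reaches from about 0.2 to 0.875 m from the base axis. Payload 3.4 kg.
Tool frame: the origin (TCP) lies between the finger pads; the fingertips stand 25 mm ahead of it and the grasp point (between the pads) lies 6 mm ahead of it (r.nose_length is the z of the fingertips in the tool frame, in m); z points along the fingers, y is the line along which they close (so a half turn about z gives the same grasp; the last joint's range is limited). The gripper opens to 94 mm and grips with 3 to 60 N. Pads are 16 mm wide; open, the fingers measure 119 mm over their backs; the gripper's body (75 mm by 177 mm) begins 78 mm behind the grasp point.
Start: joints at [-1.271, 0.276, 1.505, -0, 1.361, -0.121], TCP at [0.235, -0.525, 0.23] pointing down, gripper open.
Joint ranges: [-2.89, 2.89], [-0.75, 2.08], [0.22, 2.7], [-1.18, 4.32], [0.11, 2.71], [-2.7, 2.7]. Speed limits (rad/s): [2.57, 2.57, 3.14, 3.14, 3.14, 3.14].

INTERFACE

Orientations are given as a unit quaternion [w, x, y, z].
In Python, from plant import r, gripper_to, inverse_kinematics, vision, models, telemetry gives the robot as it stands. Calls block until the motion is done:
- r.move_to(position, orientation): joint-space move of the TCP to a pose.
- r.move_l(position, rot=None, vel=0.15, guard=None): straight line of the TCP; rot=None keeps the orientation; vel is the mean speed in m/s. With guard (N) it stops when the force on the tool has changed by that much, and returns True; else False.
- r.movej(angles): joint-space move.
- gripper_to(opening, f_grip=None): finger opening in m; f_grip is the grip in N (None keeps the last); returns when the fingers have stopped.
- r.hold(seconds).
- inverse_kinematics(position, orientation): joint angles nearest the present ones, or None.
- vision.snapshot(name): name is "scene" or "top" or "wrist"; returns the picture (400x640x3 uint8, red, green, blue); there is no depth.
- vision.get_calibration(name): a dict with "fx", "fy", "cx", "cy" (pixels), "position" and "orientation" of the camera in the world. Camera axes: x right, y down, z forward; pixel columns grow to the right and rows downward; lengths in m; the calibration is good to about 2 mm. A picture is of the moment at which its call begins: read the wrist's pose just before it. get_calibration takes no time and is no camera call; for the wrist camera it gives the pose at the moment of the call.
A pose or a line that the arm cannot do raises r.PlanningError and nothing moves.
- r.sign_off(): hands the job in; it is judged then, once.
Trained networks look in the newest picture that a camera, given by its name, has taken for a name from the list of things; names that differ only in an ending like _2 or _b are one class to them, and where a whole thing is asked for, a point or a joint stands for the part that bears it (a point fixed in the world has none). Each returns a list of dicts, best first, with "score" (0 to 1); they miss things now and then, are a little off and sometimes report something else, mostly with a low value. They report only what shows in the picture. A call takes as long as a camera call.
- models.boxes_of(thing, camera): "at" ([x, y, z] in m, in world coordinates, good to about 4 mm: the middle of the surface that is visible of it).
- models.regions_of(thing, camera): "pixels" (400x640 bool, what is visible of it).
- models.mark_of(thing, camera): "at" ([x, y, z] in m, in world coordinates, good to about 4 mm: a listed point, or the origin of a listed thing).
Readings, each from a call of its own:
- telemetry.current_t(): time.
- telemetry.current_joints(): joint angles.
- telemetry.current_dq(): joint speeds.
- telemetry.current_joint_efforts(): joint torques, N m.
- telemetry.current_ee_pos(): TCP position.
- telemetry.current_tool_rot(): TCP orientation.
- telemetry.current_wrist_force(): force on the tool from outside, world axes, zero at the start.
- telemetry.current_torque(): the same for the moment, N m.
- telemetry.current_opening(): finger opening in m.
- telemetry.current_finger_force(): force on a finger pad.
Only numpy, scipy, OpenCV 4.12 (cv2) and the standard library are available. Lean on these libraries where they do the work, as an engineer would, in place of code of your own. Each camera call takes 0.05 s, during which the arm holds its last target. There are 200 camera calls.

TASK

Fit the long axle to the reel stand: take it from the rest by its black grip and slide it in from the left (the side of the first hole), through the first side plate, the bore of the wire reel and the second side plate, until its collar is close to the first plate and its plain end sticks well out of the second. Let go and leave it lying in the holes; leave the short axle on its rest.

Things in the scene. Friction and masses are not known exactly. Their poses are not given: they have to be found in the camera images.
- long_axle: Loose long axle (178 mm, 70 g) lying level on the rest: steel rod 12 mm thick, steel collar 32 mm wide and 5 mm thick, black ribbed round grip 18 mm thick, 64 mm long. Origin: centre of the collar, on the centre line. x axis along the centre line: rod's end at x = +112 mm, grip from -2 to -66 mm, centre of mass near +40 mm. y and z may be turned any way about x.
- long_axle_tip (a point): Centre of the flat end of the long axle's rod, 112 mm from the middle of the collar.
- short_axle: Loose short axle, to be left alone: same rod, collar and grip, same origin and axes, but its rod ends at x = +66 mm (132 mm overall), too short for the stand. It lies parallel to the long one, 100 mm beside it; which lies on which side changes.
- reel_stand: Fixed stand: grey base 104 x 88 x 12 mm, two upright aluminium plates across its y axis, 90 mm wide, 8 mm thick, tops at z = 98 mm, outer faces at y = +38 and -38 mm, each with a 28 mm round hole, both on one level line along y, 70 mm above the desk. Origin: centre of the underside; z up, +y to the robot's left (turned up to 15 degrees). The axle goes in towards -y; a cradle holds the reel.
- near_hole (a point): Centre of the hole in the left (first) side plate, on the plate's outer face, at (0, +38, 70) mm in the stand's frame. Carry things high: a dark tablet propped up 125 mm high stands to the left of the stand, at about x = 630 to 770, y = 165 to 370 mm in the room (robot base at 0, 0); a low board clamp stands at about x = 500, y = 150 mm.
- far_hole (a point): Centre of the hole in the right (second) side plate, on the plate's outer face, at (0, -38, 70) mm in the stand's frame.
- wire_reel: The reel of wire, loose in the cradle between the plates, 72 mm in diameter and 52 mm wide, about 150 g, with a bore 36 mm in diameter in line with the plates' holes. Origin: centre of the bore; y axis along the bore.
- axle_rest: Fixed rest: grey base 70 x 150 mm, two aluminium combs across x, 40 mm apart, tops at z = 57 mm, with open-topped notches that carry the rods level, centre lines at z = 49 mm; an axle lifts straight up out. Origin: centre of the underside; z up, +x roughly away from the robot. Lanes at y = +50 and -50 mm, rods towards -x, collars at x = +30 mm, grips overhang freely beyond.

How it is judged:
At the end, for the whole second after the job is handed in: Long axle at rest through both plates and the reel, put in from the left, within 15 degrees of the holes' line: end 10 mm or more beyond the second plate, collar outside the first plate, its middle within 30 mm of that hole. Reel within 20 mm of its place between the plates, short axle within 30 mm (y of long_axle_tip in the frame of reel_stand below -0.048 m and y of long_axle in the frame of reel_stand above 0.038 m and distance between long_axle and near_hole below 0.03 m and angle between the x axis of long_axle and the y axis of reel_stand, either way round below 0.26 rad and distance between long_axle_tip and far_hole below 0.055 m and z of wire_reel in the frame of reel_stand between 0.055 and 0.085 m and horizontal distance between wire_reel and reel_stand below 0.02 m and linear speed of long_axle below 0.02 m/s and distance of short_axle from where it was at the start of the episode below 0.03 m); the robot touches nothing.
It fails at once if the short axle is taken off its rest or pushed about (more than 30 mm) (distance of short_axle from where it was at the start of the episode above 0.03 m).
It also fails if it takes over 45 s, if anything falls off the work surface, if the arm or the gripper's body presses on something with over 40 N, if the wrist force passes 120 N, or if a joint passes its speed limit or range.

## Working session

There is one attempt and no reset: what is moved stays moved. The work goes in short steps, each a Python script; the robot and the scene stay as the last script left them, time stands still between calls to the robot, and variables do not carry over. Pictures are saved under pics/ and viewed, at most 10 in all, crops included, and the job is handed in when it is done.

```bash
mkdir -p pics; ls; python3 - <<'E'
from plant import r, gripper_to, inverse_kinematics, vision, models, telemetry
import cv2,numpy as np
np.set_printoptions(precision=4,suppress=True)
for c in ["top","scene"]:
    im=vision.snapshot(c); cv2.imwrite(f"pics/{c}0.png",im[:,:,::-1])
    for n in ["long_axle","long_axle_tip","short_axle","reel_stand","near_hole","far_hole","wire_reel","axle_rest"]:
        print(c,n,[(np.round(d["at"],4),round(d["score"],2)) for d in models.mark_of(n,c)[:3]])
print(telemetry.current_t(), telemetry.current_tool_rot())
E
```

```text
pics
top long_axle [(array([0.5056, 0.3951, 0.0548]), 0.66)]
top long_axle_tip [(array([0.3986, 0.399 , 0.0531]), 0.76)]
top short_axle [(array([0.4995, 0.295 , 0.0484]), 0.65)]
top reel_stand [(array([ 0.683 , -0.1906,  0.0012]), 0.63)]
top near_hole [(array([ 0.6777, -0.1543,  0.0692]), 0.63)]
top far_hole [(array([ 0.6841, -0.2292,  0.0707]), 0.83)]
top wire_reel [(array([ 0.6836, -0.194 ,  0.0712]), 0.72)]
top axle_rest [(array([ 0.4735,  0.3488, -0.0038]), 0.79)]
scene long_axle [(array([0.5085, 0.3927, 0.0486]), 0.79)]
scene long_axle_tip [(array([0.3968, 0.3991, 0.0502]), 0.58)]
scene short_axle [(array([0.4998, 0.2924, 0.0481]), 0.72)]
scene reel_stand [(array([ 0.6826, -0.193 , -0.0033]), 0.87)]
scene near_hole [(array([ 0.6731, -0.1563,  0.0741]), 0.91)]
scene far_hole [(array([ 0.6857, -0.2335,  0.0715]), 0.95)]
scene wire_reel [(array([ 0.6794, -0.1964,  0.0667]), 0.62)]
scene axle_rest [(array([0.4728, 0.3457, 0.0016]), 0.97), (array([0.5012, 0.2932, 0.0489]), 0.46), (array([0.3951, 0.3992, 0.0497]), 0.34)]
0.9 [0.0001 0.9779 0.2088 0.    ]
```

View pics/scene0.png

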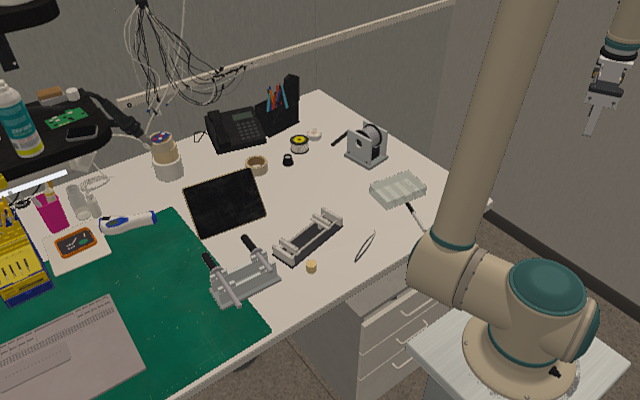

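View pics/top0.png

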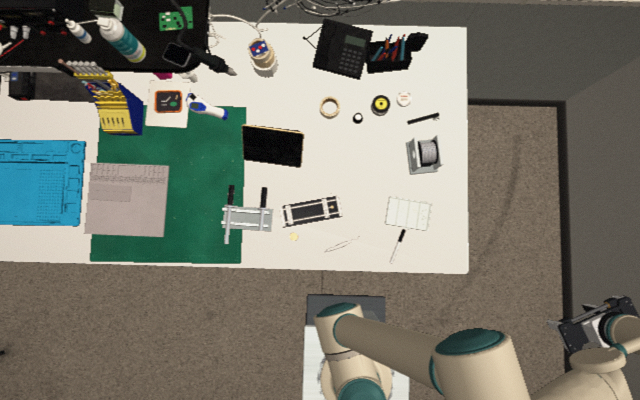

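```bash
cat > h.py <<'E'
from plant import r, gripper_to, inverse_kinematics, vision, models, telemetry
import cv2,numpy as np
from scipy.spatial.transform import Rotation as R
np.set_printoptions(precision=4,suppress=True)
def down(deg):
    q=(R.from_euler('z',deg,degrees=True)*R.from_euler('x',180,degrees=True)).as_quat()
    return np.r_[q[3],q[:3]]
def marks(c,names):
    o={}
    for n in names:
        m=models.mark_of(n,c); print(c,n,[(np.round(d["at"],4),round(d["score"],2)) for d in m[:2]])
        if m: o[n]=np.array(m[0]["at"])
    return o
E
python3 - <<'E'
from h import *
c=vision.get_calibration("wrist"); print(c, telemetry.current_ee_pos())
for p in (176.5,-3.5):
    print(p)
    for pos,a in (((.541,.392,.25),0),((.541,.392,.055),0),((.66,.03,.25),100.5),((.66,.03,.076),100.5),((.669,-.08,.07),100.5)):
        print(inverse_kinematics(pos,down(p+a)))
E
```

```text
{'fx': 337.5109378024923, 'fy': 337.5109378024923, 'cx': 318.9373162141048, 'cy': 196.78372843356897, 'position': array([ 0.2944, -0.4978,  0.3854]), 'orientation': array([ 0.0957,  0.8337, -0.5402, -0.0626])} [ 0.2349 -0.5249  0.2305]
176.5
[ 0.523   0.4096  1.2538  0.      1.4782 -0.9867]
[ 0.523   0.5418  1.5323  0.      1.0676 -0.9867]
None
None
None
-3.5
[ 0.523   0.4096  1.2538 -0.      1.4782  2.1549]
[ 0.523   0.5418  1.5323 -0.      1.0676  2.1549]
[-0.0598  0.3979  1.2724  0.      1.4712 -0.182 ]
[-0.0598  0.5124  1.5276 -0.      1.1016 -0.182 ]
[-0.2222  0.5351  1.5016  0.      1.1049 -0.3444]
```

```bash
python3 - <<'E'
from h import *
r.move_to([.53,.392,.25],down(-3.5)); gripper_to(0.055)
im=vision.snapshot("wrist"); cv2.imwrite("pics/w1.png",im[:,:,::-1])
marks("wrist",["long_axle","long_axle_tip","short_axle","axle_rest"])
for n in ("long_axle","short_axle"):
    print(n,[(np.array(d["at"]),d["score"]) for d in models.boxes_of(n,"wrist")])
print(telemetry.current_t(),telemetry.current_ee_pos())
E
```

```text
wrist long_axle [(array([0.5064, 0.3912, 0.0511]), 0.87)]
wrist long_axle_tip [(array([0.3929, 0.3981, 0.0495]), 0.82)]
wrist short_axle [(array([0.4992, 0.2922, 0.051 ]), 0.81)]
wrist axle_rest [(array([ 0.4726,  0.3448, -0.0024]), 0.92)]
long_axle [(array([0.5069, 0.3931, 0.0557]), 0.9)]
short_axle [(array([0.5154, 0.2956, 0.0587]), 0.63)]
5.375 [0.53  0.392 0.25 ]
```

View pics/w1.png

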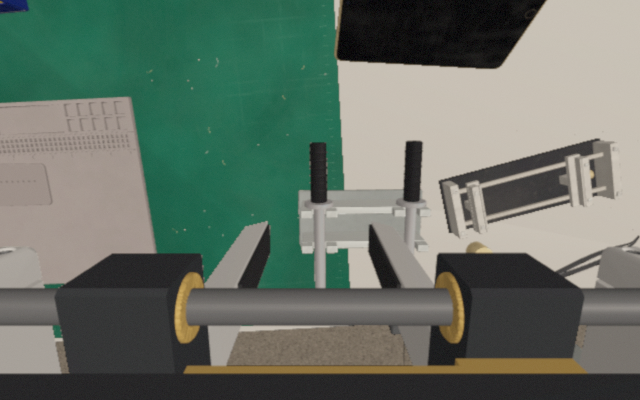

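```bash
python3 - <<'E'
from h import *
r.move_to([.542,.390,.13],down(-3.5))
print(r.move_l([.542,.390,.055],vel=.1,guard=12))
gripper_to(0.0,f_grip=50); print(telemetry.current_opening(),telemetry.current_finger_force(),telemetry.current_wrist_force())
r.move_l([.542,.390,.085],vel=.08); r.move_l([.542,.390,.26],vel=.2)
print(telemetry.current_opening(),telemetry.current_wrist_force())
for c in ("wrist","scene"):
    vision.snapshot(c); marks(c,["long_axle","long_axle_tip","short_axle"])
r.move_to([.66,.03,.26],down(97)); print(telemetry.current_t())
for c in ("wrist","scene"):
    im=vision.snapshot(c); cv2.imwrite(f"pics/{c}2.png",im[:,:,::-1])
    marks(c,["long_axle","long_axle_tip","near_hole","far_hole","wire_reel","reel_stand"])
print(telemetry.current_t())
E
```

```text
False
0.016585179780974253 49.9905788898468 [-0.3854  1.1843  0.729 ]
0.016695686956837076 [ 1.216  -0.7837 -0.7263]
wrist long_axle [(array([0.5051, 0.3885, 0.2546]), 0.58)]
wrist long_axle_tip []
wrist short_axle [(array([0.4991, 0.2953, 0.054 ]), 0.73)]
scene long_axle [(array([0.5045, 0.392 , 0.2504]), 0.64)]
scene long_axle_tip [(array([0.3957, 0.4002, 0.2532]), 0.86)]
scene short_axle [(array([0.4994, 0.293 , 0.0477]), 0.76)]
11.475
wrist long_axle [(array([ 0.6675, -0.009 ,  0.2528]), 0.89)]
wrist long_axle_tip []
wrist near_hole [(array([ 0.6733, -0.159 ,  0.0674]), 0.87)]
wrist far_hole []
wrist wire_reel []
wrist reel_stand [(array([ 0.6851, -0.1923, -0.0032]), 0.69)]
scene long_axle [(array([ 0.6684, -0.0072,  0.2525]), 0.85)]
scene long_axle_tip [(array([ 0.6792, -0.1157,  0.255 ]), 0.68), (array([ 0.6813, -0.1938, -0.0032]), 0.23)]
scene near_hole [(array([ 0.6708, -0.1594,  0.0732]), 0.81)]
scene far_hole [(array([ 0.6838, -0.2307,  0.072 ]), 0.56)]
scene wire_reel [(array([ 0.6796, -0.1957,  0.0684]), 0.63)]
scene reel_stand [(array([ 0.6859, -0.1909,  0.0011]), 0.95)]
12.175
```

View pics/wrist2.png

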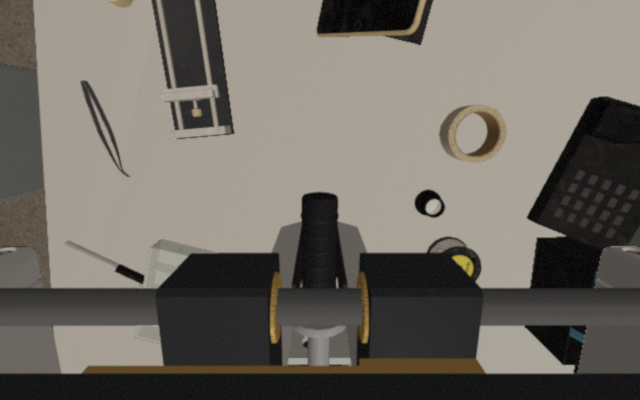

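View pics/scene2.png

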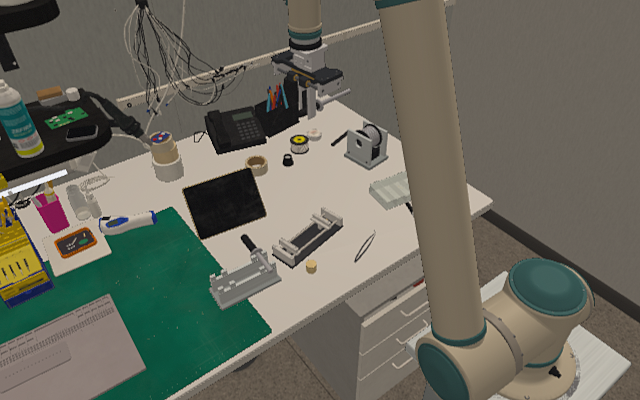

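```bash
cat >> h.py <<'E'
yaw=np.radians(8); yv=np.array([-np.sin(yaw),np.cos(yaw)]); C=np.array([.681,-.193]); Q=down(98)
def P(s,z,dx=0): # dx along the stand's x axis
    return np.r_[C+s*yv+dx*np.array([yv[1],-yv[0]]),z]
def sf(p): # world -> stand frame
    d=np.asarray(p)[:2]-C; return np.array([d@[yv[1],-yv[0]],d@yv,p[2]])
E
python3 - <<'E'
from h import *
r.move_to(P(.201,.2),Q); r.move_l(P(.201,.076),vel=.12)
for c in ("wrist","scene","top"):
    im=vision.snapshot(c); 
    if c!="wrist": cv2.imwrite(f"pics/{c}3.png",im[:,:,::-1])
    for n,p in marks(c,["long_axle","long_axle_tip","near_hole","far_hole"]).items(): print(n,sf(p))
a=cv2.imread("pics/scene3.png")[90:200,260:420]; b=cv2.imread("pics/top3.png")[90:200,340:500]
cv2.imwrite("pics/c3.png",np.hstack([cv2.resize(x,(400,275),interpolation=2) for x in (a,b)]))
print(telemetry.current_t())
E
```

```text
wrist long_axle [(array([ 0.659 , -0.0347,  0.0712]), 0.85)]
wrist long_axle_tip []
wrist near_hole []
wrist far_hole []
long_axle [0.0002 0.1598 0.0712]
scene long_axle [(array([ 0.6593, -0.0281,  0.0711]), 0.62)]
scene long_axle_tip [(array([ 0.6731, -0.1425,  0.0697]), 0.48)]
scene near_hole [(array([ 0.6739, -0.1559,  0.0742]), 0.7), (array([ 0.6618, -0.0338,  0.0691]), 0.58)]
scene far_hole [(array([ 0.6871, -0.2324,  0.0722]), 0.56)]
long_axle [0.0015 0.1663 0.0711]
long_axle_tip [-0.0008  0.0511  0.0697]
near_hole [-0.0019  0.0377  0.0742]
far_hole [ 0.0006 -0.0399  0.0722]
top long_axle [(array([ 0.6589, -0.0295,  0.0755]), 0.58)]
top long_axle_tip [(array([ 0.6759, -0.1382,  0.0746]), 0.62)]
top near_hole [(array([ 0.6782, -0.1514,  0.0693]), 0.7)]
top far_hole [(array([ 0.6869, -0.2321,  0.0685]), 0.84), (array([ 0.6769, -0.1524,  0.0705]), 0.74)]
long_axle [0.0009 0.165  0.0755]
long_axle_tip [0.0026 0.055  0.0746]
near_hole [0.003  0.0416 0.0693]
far_hole [ 0.0004 -0.0395  0.0685]
14.475
```

View pics/c3.png

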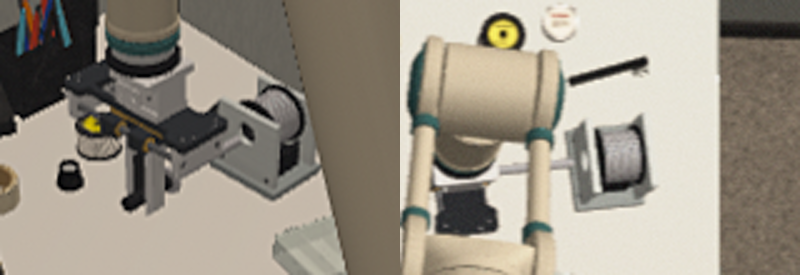

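The picture shows the rod (crop ≈ (215,150) left, (535,167) right) pointing at the first hole, and the numbers agree to within 3 mm, so I'm inserting now.

```bash
python3 - <<'E'
from h import *
s=.201
for t in (.16,.12,.084):
    hit=r.move_l(P(t,.076),vel=.05,guard=8)
    print(t,hit,sf(telemetry.current_ee_pos()),telemetry.current_wrist_force(),telemetry.current_torque())
    if hit: break
for c in ("scene","top"):
    im=vision.snapshot(c); cv2.imwrite(f"pics/{c}4.png",im[:,:,::-1])
    for n,p in marks(c,["long_axle","long_axle_tip","wire_reel"]).items(): print(n,sf(p))
a=cv2.imread("pics/scene4.png")[90:200,280:440]; b=cv2.imread("pics/top4.png")[90:200,340:500]
cv2.imwrite("pics/c4.png",np.hstack([cv2.resize(x,(400,275),interpolation=2) for x in (a,b)]))
print(telemetry.current_t())
E
```

```text
0.16 False [-0.0001  0.1602  0.076 ] [ 0.5554 -0.2425 -0.8966] [ 0.0426 -0.0714 -0.0169]
0.12 False [-0.0001  0.1202  0.076 ] [ 0.1334 -0.566  -1.553 ] [ 0.0715 -0.0587  0.0266]
0.084 False [-0.0001  0.0841  0.0759] [-0.7687  0.228  -1.3032] [ 0.0032 -0.0245  0.0754]
scene long_axle [(array([ 0.6743, -0.145 ,  0.0696]), 0.48)]
scene long_axle_tip [(array([ 0.6731, -0.1569,  0.073 ]), 0.73)]
scene wire_reel [(array([ 0.6798, -0.1956,  0.0676]), 0.71)]
long_axle [0.     0.0485 0.0696]
long_axle_tip [-0.0028  0.0368  0.073 ]
wire_reel [-0.0016 -0.0024  0.0676]
top long_axle []
top long_axle_tip [(array([ 0.6869, -0.2294,  0.0711]), 0.6)]
top wire_reel [(array([ 0.6833, -0.1962,  0.0681]), 0.6)]
long_axle_tip [ 0.0008 -0.0369  0.0711]
wire_reel [ 0.0018 -0.0035  0.0681]
17.6583
```

View pics/c4.png

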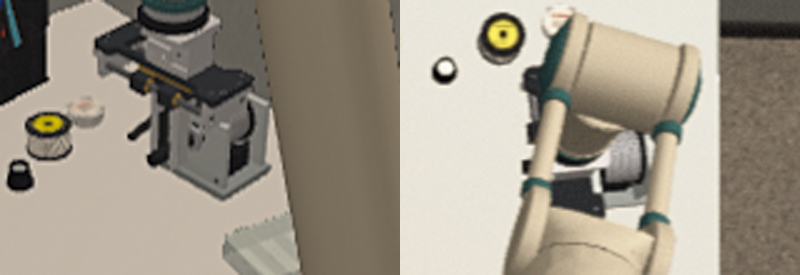

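Insertion met no resistance, with the collar just outside the first plate. Next: lower it into the holes, release, back off and check.

```bash
python3 - <<'E'
from h import *
print(r.move_l(P(.084,.068),vel=.03,guard=4), telemetry.current_ee_pos(), telemetry.current_wrist_force())
gripper_to(0.05); r.hold(.3)
r.move_l(P(.084,.25),vel=.15); r.move_to([.5,.2,.3],Q)
for c in ("scene","top"):
    im=vision.snapshot(c); cv2.imwrite(f"pics/{c}5.png",im[:,:,::-1])
    for n,p in marks(c,["long_axle","long_axle_tip","wire_reel","short_axle","near_hole"]).items(): print(n,sf(p))
a=cv2.imread("pics/scene5.png")[90:200,280:440]; b=cv2.imread("pics/top5.png")[90:200,340:500]
cv2.imwrite("pics/c5.png",np.hstack([cv2.resize(x,(400,275),interpolation=2) for x in (a,b)]))
print(telemetry.current_t())
E
```

```text
False [ 0.6694 -0.1098  0.068 ] [-0.4377  0.3393  0.1339]
scene long_axle [(array([ 0.6761, -0.1467,  0.06  ]), 0.45)]
scene long_axle_tip [(array([ 0.6819, -0.193 ,  0.0013]), 0.43)]
scene wire_reel [(array([ 0.6812, -0.1966,  0.0675]), 0.69)]
scene short_axle [(array([0.5017, 0.2907, 0.0492]), 0.82)]
scene near_hole [(array([ 0.6727, -0.1559,  0.0715]), 0.7)]
long_axle [0.0016 0.0465 0.06  ]
long_axle_tip [ 0.0009 -0.0001  0.0013]
wire_reel [-0.0003 -0.0036  0.0675]
short_axle [-0.1102  0.5039  0.0492]
near_hole [-0.0031  0.0379  0.0715]
top long_axle [(array([ 0.674 , -0.1467,  0.067 ]), 0.55)]
top long_axle_tip [(array([ 0.6908, -0.2568,  0.0668]), 0.6)]
top wire_reel [(array([ 0.684 , -0.1942,  0.0708]), 0.93), (array([ 0.6953, -0.2558,  0.0618]), 0.74)]
top short_axle [(array([0.5002, 0.2945, 0.0469]), 0.64)]
top near_hole [(array([ 0.6796, -0.1533,  0.0729]), 0.96)]
long_axle [-0.0005  0.0468  0.067 ]
long_axle_tip [ 0.0008 -0.0645  0.0668]
wire_reel [ 0.0028 -0.0016  0.0708]
short_axle [-0.1112  0.5079  0.0469]
near_hole [0.0041 0.0395 0.0729]
22.375
```

View pics/c5.png

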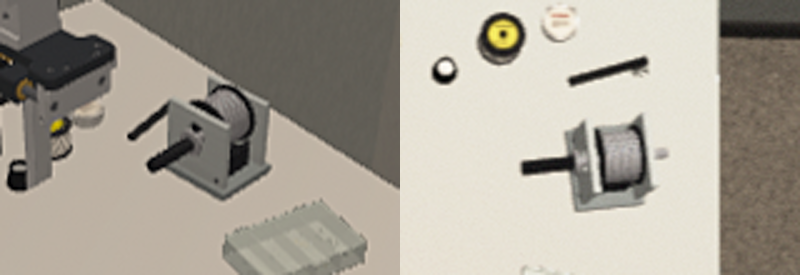

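The axle lies through both plates. Its collar is at the first plate (crop (583,163)) and its tip shows beyond the second (660,154).

```bash
python3 -c "
from h import *
print(r.sign_off())"
```

```text
the job is handed in; nothing more can be done
None
```

The long axle lies through both plates and the reel, collar about 9 mm outside the first plate and tip about 26 mm beyond the second; the short axle is still on its rest, and the job was handed in at about 22 s (no verdict was returned).

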